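# Weigh an evidence tub and slide it into the tub sealer

## Task

Pull the sealer's carriage out to its stop. Stand the red-lidded tub, which lies on the wooden cradle, upright on the scale's pan and let go of it so that it can be weighed; then take it again from above, nest it upright and fully home in the carriage's orange cup, and let go. Slide the carriage with the tub back in to its stop under the sealer's head; never drop the tub, and leave the other things where they are.

Things in the scene. Friction and masses are not known exactly. Their poses are not given: they have to be found in the camera images.
- carriage (a joint): The sealer's carriage on its horizontal slide, m: 0 = fully in (inner stop, cup under the head), 0.19 = fully out (outer stop). It starts somewhere between 0 and 0.06. It moves freely with about 3 N of friction and 10 N per m/s of damping and stays where it is left.
- handle (a point): Centre of the carriage's upright black handle plate, 75 mm above the table; the plate is 16 mm thick along the slide, 60 mm wide across it, and its top is 95 mm above the table. Its x axis lies along the slide: -x of this frame is the direction in which the carriage comes out, +x goes in under the head; z is up. The sealer's head overhangs from 153 mm above the table and its front face stands 95 mm from this point (along +x) when the carriage is fully in.
- cup (a point): Centre of the mouth (82 mm above the table) of the orange conical cup on the carriage, 160 mm along +x from the handle; same axes as the handle. The cup is 47 mm deep, 28 mm inner radius at the mouth, 6 mm wall, with the same taper as the tub. A nested tub has its underside 44 mm below this point, its middle at this point's height and the lid's lower edge 11 mm above the mouth. When the carriage is fully out the head's front face is 125 mm from it.
- tub_mid (a point): The tub to be handled, a white tapered tub with a deep red lid: this is its centre, on its axis, half-way along its 88 mm length. z axis: along the tub from its underside to its lid. Radius 20 mm at the underside growing evenly to 30 mm at 55 mm; the lid is a straight cylinder of 62 mm diameter, 33 mm long, its middle 27.5 mm from this point along +z. About 0.2 kg. At the start it lies level on the cradle, its axis 48 mm above the table, lid roughly to the robot's left.
- pan (a point): Centre of the top face of the scale's round steel pan, 120 mm diameter, 30 mm above the table; fixed. The grey scale body is 190 x 150 mm, 22 mm high.
- cradle: The plywood cradle, fixed, 85 x 125 mm, origin at the centre of its underside; two V ribs along its y axis carry the tub, above its 8 mm base plate nothing is wider than 58 mm, and nothing is higher than 40 mm.
- tub_blue_mid (a point): Centre of a standing tub of the same size with a blue lid, to be left alone.
- tub_green_mid (a point): Centre of a standing tub of the same size with a green lid, to be left alone.
- carton: Small brown carton 75 x 110 x 60 mm, origin at the centre of its underside; to be left alone.
- phonebox: Flat white box 85 x 150 x 50 mm, origin at the centre of its underside; to be left alone.
- tape: Amber roll of tape lying flat, 104 mm across, 48 mm high, origin at the centre of its underside; to be left alone.
- scanner: Black and yellow hand scanner lying on the table, 170 mm long along x, 35 mm wide, 32 mm high, origin on the underside; to be left alone.
Not all that is in view belongs to the job. Of the things that look like the part that bears pan, the larger one is meant.

How it is judged:
On the way, in this order (a step that is already met when the one before it is completed fails the run):
1. the carriage is pulled out to its stop (value of joint carriage above 0.183 m), for 0.1 s.
2. the tub stands upright on the pan, let go (horizontal distance between tub_mid and pan below 0.045 m and angle between tub_mid's own z axis and vertical below 0.08 rad and z of tub_mid in the frame of pan between 0.038 and 0.05 m and contact force between the fingers and tub below 0.05 N), for 0.2 s.
3. the tub is nested upright in the cup and let go, with the carriage still drawn out (horizontal distance between tub_mid and cup below 0.004 m and angle between tub_mid's own z axis and vertical below 0.08 rad and z of tub_mid in the frame of cup below 0.006 m and value of joint carriage above 0.1 m and contact force between the fingers and tub below 0.05 N), for 0.2 s.
At the end, for the whole second after the job is handed in: The carriage is in to within 6 mm of its inner stop, and the red-lidded tub sits at rest in its cup, centred within 4 mm, upright within 0.08 rad and no more than 6 mm short of fully nested (value of joint carriage below 0.006 m and horizontal distance between tub_mid and cup below 0.004 m and angle between tub_mid's own z axis and vertical below 0.08 rad and z of tub_mid in the frame of cup below 0.006 m and linear speed of tub below 0.02 m/s); the robot touches nothing.
It fails at once if the tub is dropped (falls freely faster than 0.6 m/s) (linear speed of tub above 0.6 m/s and contact force between the fingers and tub below 0.02 N).
It fails at once if another thing on the table is moved by more than 30 mm (distance of any of tub_blue_mid, tub_green_mid, carton, phonebox, tape, scanner from where it was at the start of the episode above 0.03 m).
It also fails if it takes over 72 s, if anything falls off the work surface, if the arm or the gripper's body presses on something with over 40 N, if the wrist force passes 120 N, or if a joint passes its speed limit or range.

## Robot

A 6-joint arm with a two-finger parallel gripper is mounted at the origin on the work surface. World frame = base frame: x ahead of the robot, y to its left, z up, the work surface at z = 0. Lengths are in m, angles in rad, forces in N, time in s.
With the tool pointing down it reaches from about 0.375 to 0.9 m from the base axis. Payload 3.1 kg.
Tool frame: the origin (TCP) lies on the centre line of the jaws, within the pads' length; the fingertips stand 8 mm ahead of it and the grasp point (between the pads) lies 11 mm behind it; z points along the fingers, y is the line along which they close (so a half turn about z gives the same grasp; the last joint's range is limited). The gripper opens to 85 mm and grips with 20 to 120 N. Pads are 22 mm wide; open, the fingers measure 114 mm over their backs; the gripper's body (76 mm by 85 mm) begins 54 mm behind the grasp point. The pads swing forward as they close: fully open they stand 13 mm farther back than shut.
Start: joints at [1.058, 0.527, 1.433, -0, 1.181, -0.178], TCP at [0.205, 0.59, 0.239] pointing down, gripper open.
Joint ranges: [-3.08, 3.08], [-0.75, 2.2], [0.22, 2.44], [-1.43, 4.57], [0, 2.65], [-2.85, 2.85]. Speed limits (rad/s): [2.79, 2.79, 3.14, 3.14, 3.14, 3.14].

## Interface

Orientations are given as a unit quaternion [x, y, z, w].
In Python, from station import * gives the robot as it stands.
- The arm moves only by the tool play_rows, never from a script. Its argument "rows" is a list of rows, each a list of 3 entries, a list of its own where there are three numbers: the turn, a rotation vector about the tool's x, y, z in degrees, then the shift along the tool's x, y, z in mm, then the closure, from 0 (fully open) to 1 (shut). In form: [[[ax, ay, az], [dx, dy, dz], jaw], ...]. A call has 1 to 12 rows; each row shifts and turns the commanded pose from where the row before left it, along the tool's axes as they then stand; what a row does not reach is not made up. A row lasts 1/12 s, in which the tool goes at most 41.7 mm and 7.16 degrees, less where a joint would pass 70% of its speed; a pose out of reach is approached as far as the arm can. A call with a gripper value outside its range is refused whole. The fingers move at their own pace and stop on an object; "grip_force" is the grip in N (left out, the last holds). Time passes only in rows, so rows that do not move let the fingers close. It gives the time, the measured TCP pose, the force, the opening and the grip force at its end, in the units of the state.
- sense(): the state, without advancing time (a new reading comes with each control period).
- snapshot(name): name is "side" or "top"; returns (picture, depth): 400x640x3 uint8, red, green, blue; 400x640 float32, m along the optical axis (not along the pixel's ray), 0 where there is no reading.
- get_calibration(name): a dict with "vfov" (degrees; the focal length in pixels is half the picture's height over the tangent of half this angle, whatever the lens; pixels are square), "cx", "cy" (the principal point, pixels), "xyz" and "attitude" of the camera in the world. Camera axes: x right, y down, z forward; pixel columns grow to the right and rows downward; lengths in m; the calibration is good to about 2 mm. A picture is of the moment at which its call begins. get_calibration takes no time and is no camera call.
- sign_off(): hands the job in; it is judged then, once.
The state is a dict: "t": time; "q": joint angles; "qd": joint speeds; "tau": joint torques, N m; "tcp_pos": TCP position; "tool_rot": TCP orientation; "force": force on the tool from outside, world axes, zero at the start; "ft_torque": the same for the moment, N m; "finger_gap": opening from 0.0 (shut) to 1.0 (fully open); "gripper_force": force on a finger pad.
Only numpy, scipy, OpenCV 4.12 (cv2) and the standard library are available. Lean on these libraries where they do the work, as an engineer would, in place of code of your own. Each camera call takes 0.05 s, during which the arm holds its last target. There are 200 camera calls.

## Working session

There is one attempt and no reset: what is moved stays moved. The work goes in short steps, Python scripts to look and compute and a tool call to move; the robot and the scene stay as the last step left them, time stands still between calls to the robot, and variables do not carry over. Pictures are saved under pics/ and viewed, at most 10 in all, crops included, and the job is handed in when it is done.

Besides the shell and the picture viewer there is one more tool, called after "Request:" as a command line: name --argument value ..., lists and objects as JSON in quotes. play_rows: Moves the arm, as the interface text tells. Its arguments: {"type":"object","properties":{"rows":{"type":"array","items":{"type":"array"}},"grip_force":{"type":"number"}},"required":["rows"]}

```bash
mkdir -p pics
python3 - <<'E'
from station import *
import cv2,numpy as np
for n in("side","top"):
    p,d=snapshot(n); np.save(f"{n}_d.npy",d); np.save(f"{n}_p.npy",p)
    cv2.imwrite(f"pics/{n}0.png",p[:,:,::-1]); print(n,get_calibration(n))
print(sense())
E
```

```text
side {'vfov': 50.1161173028138, 'cx': 322.68205622761684, 'cy': 195.24685400582868, 'xyz': array([-0.10358799, -0.62226021,  0.90436315]), 'attitude': array([ 0.84774914, -0.34448307,  0.15155609, -0.37374265])}
top {'vfov': 51.52875613197212, 'cx': 318.18431202068723, 'cy': 203.14554063109097, 'xyz': array([0.42266517, 0.04884666, 1.44657799]), 'attitude': array([-0.69862963,  0.71472699, -0.02999106,  0.01350965])}
{'t': 0.1, 'q': array([ 1.05753334e+00,  5.28364941e-01,  1.43378808e+00, -2.31968403e-06,
        1.18139947e+00, -1.78459354e-01]), 'qd': array([-0.00028343, -0.00243406, -0.00329225,  0.00116783, -0.00166853,
        0.00100928]), 'tau': array([-6.11465839e-04, -4.43303740e+01, -1.78585643e+01, -2.71576582e-04,
        3.84079452e-03,  1.60697056e-05]), 'tcp_pos': array([0.20499709, 0.58975308, 0.23843211]), 'tool_rot': array([ 1.66620536e-01,  9.86020607e-01, -9.22256037e-04, -3.31190472e-04]), 'force': array([-0.61562256, -0.88255192,  0.70824232]), 'ft_torque': array([-0.00423265,  0.00266024, -0.00529094]), 'gripper_force': 0.0, 'finger_gap': 0.9994162395609384}
```

View pics/top0.png

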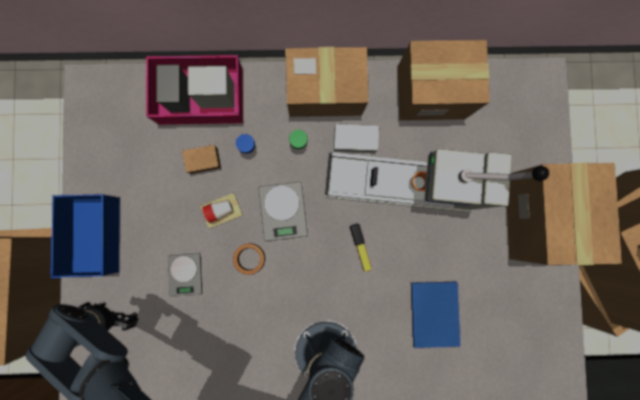

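View pics/side0.png

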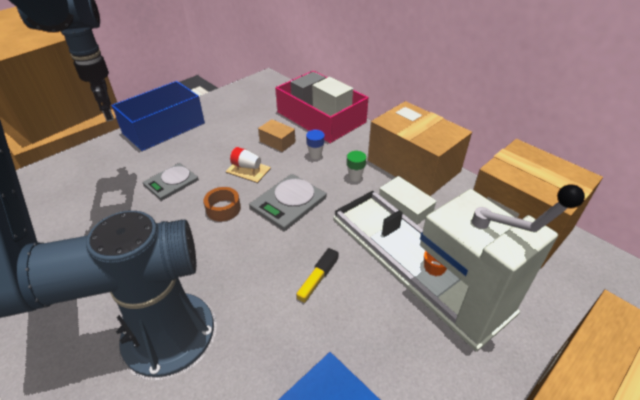

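Top view: handle (374,177), cup (418,181), pan (282,203), tub lid (212,212) and base (228,208). The blue tub is at (246,144), green at (298,138), tape at (249,258) and scanner at (360,247). Side view: handle (391,223), cup (434,262), pan (294,192), tub (245,160).

```bash
cat > h.py <<'E'
import numpy as np,cv2
from scipy.spatial.transform import Rotation as R
from station import *
def cloud(n,p,d):
    c=get_calibration(n); f=200/np.tan(np.radians(c["vfov"]/2))
    v,u=np.mgrid[:400,:640]
    X=np.stack([(u-c["cx"])/f*d,(v-c["cy"])/f*d,d],-1)
    return X@R.from_quat(c["attitude"]).as_matrix().T+c["xyz"]
def views():
    o={}
    for n in("side","top"):
        p,d=snapshot(n); o[n]=(p,d,cloud(n,p,d))
    return o
def masks(p):
    h=cv2.cvtColor(p,cv2.COLOR_RGB2HSV).astype(int); H,S,V=h[...,0],h[...,1],h[...,2]
    return dict(red=((H<6)|(H>172))&(S>150)&(V>70),orange=(H>=6)&(H<14)&(S>150)&(V>80),dark=V<60,
      white=(S<45)&(V>130),blue=(H>105)&(H<125)&(S>150),green=(H>50)&(H<80)&(S>120))
def near(o,n,m,c,r,z0,z1):
    p,d,X=o[n]; k=masks(p)[m]&(d>0)&(np.hypot(X[...,0]-c[0],X[...,1]-c[1])<r)&(X[...,2]>z0)&(X[...,2]<z1)
    return X[k]
E
python3 - <<'E'
from h import *
o={n:(np.load(n+"_p.npy"),np.load(n+"_d.npy"),cloud(n,0,np.load(n+"_d.npy"))) for n in("side","top")}
X=o["top"][2]
P=dict(handle=(374,177),cup=(418,181),pan=(282,203),lid=(212,212),base=(226,208),blue=(246,144),green=(298,138),tape=(249,272),scan=(360,247),carton=(200,158),cradle=(236,218),head=(460,165),railL=(332,178),phone=(357,137))
for k,(u,v) in P.items(): print(k,X[v,u].round(4), o["top"][0][v,u])
def st(nm,m,c,r,a,b):
    for n in o:
        q=near(o,n,m,c,r,a,b)
        if len(q)>3: print(nm,n,len(q),'med',np.median(q,0).round(4),'min',np.percentile(q,3,0).round(4),'max',np.percentile(q,97,0).round(4))
g=lambda k:X[P[k][1],P[k][0]]
st("handle","dark",g("handle"),.06,.05,.12); st("handletop","dark",g("handle"),.06,.088,.12)
st("cup","orange",g("cup"),.07,.03,.1); st("cuprim","orange",g("cup"),.07,.076,.1)
st("pan","white",g("pan"),.08,.025,.04); st("lid","red",g("lid"),.06,.02,.1); st("tubw","white",g("base"),.06,.03,.1)
st("blue","blue",g("blue"),.05,.07,.1);st("green","green",g("green"),.05,.07,.1)
E
```

```text
handle [ 0.5881 -0.1699  0.0922] [47 46 46]
cup [ 0.5781 -0.3307  0.0349] [116 116 112]
pan [0.5132 0.1389 0.0242] [169 170 172]
lid [0.4853 0.3662 0.0753] [158  72  70]
base [0.4981 0.3224 0.0643] [169 171 171]
blue [0.7064 0.2496 0.0904] [ 53  91 158]
green [0.7237 0.078  0.0881] [ 80 152  93]
tape [0.2834 0.2515 0.0471] [148 102  63]
scan [ 0.3562 -0.1254  0.0215] [167 167  74]
carton [0.667  0.4066 0.0669] [152 118  81]
cradle [ 0.4661  0.3012 -0.002 ] [130 124 110]
head [ 0.5977 -0.3953  0.2586] [169 170 169]
railL [ 0.5971 -0.0357  0.0147] [168 168 170]
phone [ 0.7324 -0.123   0.0477] [169 170 172]
handle side 231 med [ 0.5862 -0.1801  0.0802] min [ 0.5614 -0.1848  0.0523] max [ 0.6139 -0.171   0.0954]
handle top 71 med [ 0.5881 -0.1676  0.0908] min [ 0.5641 -0.1743  0.0621] max [ 0.6148 -0.1627  0.1003]
handletop side 81 med [ 0.5917 -0.1776  0.0934] min [ 0.5639 -0.1841  0.089 ] max [ 0.6166 -0.1708  0.0963]
handletop top 47 med [ 0.5881 -0.1698  0.0932] min [ 0.5649 -0.1744  0.0889] max [ 0.6136 -0.1631  0.1005]
cup side 258 med [ 0.5475 -0.3387  0.0647] min [ 0.5393 -0.3614
[... 591 characters left out ...]
3549 0.0444] max [0.4921 0.3872 0.0788]
lid top 130 med [0.4805 0.3778 0.0734] min [0.4592 0.3611 0.061 ] max [0.5057 0.3944 0.0804]
tubw side 240 med [0.487  0.3313 0.0645] min [0.4666 0.3058 0.0459] max [0.5135 0.3577 0.0754]
tubw top 217 med [0.4983 0.3389 0.0684] min [0.4753 0.3131 0.0574] max [0.5191 0.3639 0.0767]
blue side 156 med [0.7074 0.2494 0.0869] min [0.6819 0.2245 0.0827] max [0.7337 0.2765 0.0903]
blue top 232 med [0.7089 0.2534 0.0866] min [0.6838 0.2301 0.0813] max [0.7342 0.2768 0.0922]
green side 191 med [0.7194 0.0718 0.0867] min [0.6945 0.0485 0.0806] max [0.7459 0.1002 0.0901]
green top 92 med [0.7306 0.081  0.0878] min [0.6934 0.0612 0.0819] max [0.7439 0.098  0.0927]
```

```bash
cat >> h.py <<'E'
from scipy.optimize import least_squares
def tubfit(q,x0,h=.048):
    # lying tub: x,y,yaw of +z axis
    def f(v):
        c,s=np.cos(v[2]),np.sin(v[2]); dx,dy=q[:,0]-v[0],q[:,1]-v[1]
        a=dx*c+dy*s; r=np.hypot(-dx*s+dy*c,q[:,2]-h)
        rad=np.where(a<.011,.020+(a+.044)/.055*.010,.031)
        e=r-rad
        return np.hypot(np.maximum(np.abs(a)-.044,0),e)*np.sign(e)
    return least_squares(f,x0,loss="soft_l1",f_scale=.002)
def boxfit(q,x0):
    def f(v):
        c,s=np.cos(v[2]),np.sin(v[2]); dx,dy=q[:,0]-v[0],q[:,1]-v[1]
        a=np.abs(dx*c+dy*s)-.008; b=np.abs(-dx*s+dy*c)-.03; t=np.abs(q[:,2]-.075)-.02
        return np.maximum(np.maximum(a,b),t)
    return least_squares(f,x0,loss="soft_l1",f_scale=.002)
def cupfit(q,x0):
    def f(v):
        r=np.hypot(q[:,0]-v[0],q[:,1]-v[1]); ri=.028-(.082-q[:,2])*10/55
        return np.minimum(np.abs(r-ri),np.abs(r-ri-.006))
    return least_squares(f,x0,loss="soft_l1",f_scale=.002)
E
python3 - <<'E'
from h import *
o={n:(np.load(n+"_p.npy"),np.load(n+"_d.npy"),cloud(n,0,np.load(n+"_d.npy"))) for n in("side","top")}
S={}
for n in("side","top","both"):
    ns=("side","top") if n=="both" else (n,)
    T=np.vstack([near(o,k,m,(.488,.35),.06,.045,.09) for k in ns for m in("red","white")])
    H=np.vstack([near(o,k,"dark",(.588,-.173),.05,.06,.1) for k in ns])
    C=np.vstack([near(o,k,"orange",(.572,-.332),.045,.045,.09) for k in ns])
    for a,r in(("tub",tubfit(T,[.488,.35,1.9])),("handle",boxfit(H,[.588,-.173,-1.67])),("cup",cupfit(C,[.572,-.332]))):
        print(n,a,r.x.round(4),"rms",np.sqrt(np.mean(r.fun**2)).round(4))
# slide axis from grey tray edges: low surfaces around tray
p,d,X=o["top"]
k=(X[...,2]>.008)&(X[...,2]<.05)&(X[...,1]<-.04)&(X[...,1]>-.26)&(X[...,0]>.48)&(X[...,0]<.66)
ys=np.arange(-.25,-.05,.02)
e=[(y,*np.percentile(X[k&(abs(X[...,1]-y)<.01)][:,0],[2,98])) for y in ys]
e=np.array(e); print(e.round(4)); print(np.polyfit(e[:,0],e[:,1],1),np.polyfit(e[:,0],e[:,2],1))
k=(X[...,2]>.23)&(abs(X[...,0]-.6)<.03)&(X[...,1]<-.25); print("head front y",np.percentile(X[k][:,1],[95,99,100]),X[k][:,2].max())
E
```

```text
side tub [0.493  0.3529 1.9121] rms 0.0026
side handle [ 0.5926 -0.1739 -1.6915] rms 0.0014
side cup [ 0.5721 -0.3328] rms 0.0012
top tub [0.4911 0.3562 1.9069] rms 0.0025
top handle [ 0.5842 -0.1732 -1.6947] rms 0.0022
top cup [ 0.5726 -0.3331] rms 0.0014
both tub [0.4919 0.3546 1.9084] rms 0.0026
both handle [ 0.5926 -0.174  -1.6945] rms 0.0017
both cup [ 0.5722 -0.3328] rms 0.0012
[[-0.25    0.505   0.6537]
 [-0.23    0.5065  0.6552]
 [-0.21    0.5097  0.6566]
 [-0.19    0.513   0.6571]
 [-0.17    0.514   0.6575]
 [-0.15    0.5177  0.658 ]
 [-0.13    0.5185  0.6579]
 [-0.11    0.5221  0.657 ]
 [-0.09    0.5246  0.656 ]
 [-0.07    0.5268  0.6562]]
[0.12279817 0.53544203] [0.00999375 0.65812732]
head front y [-0.33017443 -0.3219312  -0.31929243] 0.29256291975501814
```

Request:
play_rows --rows '[[[0,0,0],[-25,-24,0],0],[[0,0,0],[-25,-24,0],0],[[0,0,0],[-25,-24,0],0],[[0,0,0],[-25,-24,0],0],[[0,0,0],[-25,-24,0],0],[[0,0,0],[-25,-24,0],0],[[0,0,0],[-25,-24,0],0],[[0,0,0],[-25,-24,0],0],[[0,0,0],[-25,-24,0],0],[[0,0,0],[-25,-24,0],0],[[0,0,0],[-25,-24,0],0],[[0,0,0],[-25,-24,0],0]]' --grip_force 25

```text
t: 1.1
tcp_pos: [0.3942, 0.2181, 0.2392]
tool_rot: [0.167, 0.986, -0.0, -0.0]
force: [0.1, 0.6, -0.5]
finger_gap: 0.997
gripper_force: 0.0
```

Request:
play_rows --rows '[[[0,0,0],[-26,-26,0],0.3],[[0,0,0],[-26,-26,0],0.3],[[0,0,0],[-26,-26,0],0.3],[[0,0,0],[-26,-26,0],0.3],[[0,0,0],[-26,-26,0],0.3],[[0,0,0],[-26,-26,0],0.3],[[0,0,0],[-26,-26,0],0.3],[[0,0,0],[-26,-26,0],0.3],[[0,0,0],[-26,-26,0],0.3],[[0,0,0],[-26,-26,0],0.3],[[0,0,-6],[0,0,0],0.3],[[0,0,-6],[0,0,0],0.3]]'

```text
t: 2.1
tcp_pos: [0.5549, -0.1139, 0.2387]
tool_rot: [0.062, 0.998, -0.0, -0.0]
force: [-0.2, 1.1, 0.3]
finger_gap: 0.697
gripper_force: 0.0
```

```bash
cat >> h.py <<'E'
def go(pos,x=None,y=None,z=(0,0,-1)):
    """shift (mm, tool axes now) and turn (deg) to reach TCP pos with tool y, z axes"""
    s=sense(); A=R.from_quat(s["tool_rot"]); z=np.array(z,float)/np.linalg.norm(z)
    print("tcp",s["tcp_pos"].round(4),"t",round(s["t"],2),"F",s["force"].round(1),"gap",round(s["finger_gap"],3),"axes\n",A.as_matrix().round(3))
    print("shift",A.inv().apply(np.array(pos)-s["tcp_pos"]).round(4)*1000)
    if y is not None:
        y=np.array(y,float); y-=z*(y@z); y/=np.linalg.norm(y)
        B=R.from_matrix(np.stack([np.cross(y,z),y,z],1)); print("turn",np.degrees((A.inv()*B).as_rotvec()).round(2),"shift after turn",B.inv().apply(np.array(pos)-s["tcp_pos"]).round(4)*1000)
E
python3 - <<'E'
from h import *
go([.5926,-.174,.072],y=(.123,.992,0))
E
```

```text
tcp [ 0.5549 -0.1139  0.2387] t 2.1 F [-0.2  1.1  0.3] gap 0.697 axes
 [[-0.992  0.124 -0.   ]
 [ 0.124  0.992 -0.   ]
 [ 0.    -0.    -1.   ]]
shift [-44.8 -55.  166.7]
turn [-0.01 -0.   -0.03] shift after turn [-44.8 -55.  166.7]
```

Request:
play_rows --rows '[[[0,0,0],[-22,-27,30],0.3],[[0,0,0],[-23,-28,30],0.3],[[0,0,0],[0,0,35],0.3],[[0,0,0],[0,0,35],0.3],[[0,0,0],[0,0,25],0.3],[[0,0,0],[0,0,11],0.3],[[0,0,0],[0,0,0],0.9],[[0,0,0],[0,0,0],0.9],[[0,0,0],[0,0,0],0.9],[[0,0,0],[0,0,0],0.9],[[0,0,0],[0,0,0],0.9],[[0,0,0],[0,0,0],0.9]]'

```text
t: 3.1
tcp_pos: [0.5889, -0.1661, 0.0815]
tool_rot: [0.062, 0.998, -0.001, 0.002]
force: [-2.0, -3.3, 4.2]
finger_gap: 0.18
gripper_force: 28.2
```

Request:
play_rows --rows '[[[0,0,0],[0,8,0],0.9],[[0,0,0],[0,12,0],0.9],[[0,0,0],[0,15,0],0.9],[[0,0,0],[0,15,0],0.9],[[0,0,0],[0,15,0],0.9],[[0,0,0],[0,15,0],0.9],[[0,0,0],[0,15,0],0.9],[[0,0,0],[0,15,0],0.9],[[0,0,0],[0,10,0],0.9],[[0,0,0],[0,5,0],0.9],[[0,0,0],[0,3,0],0.9],[[0,0,0],[0,0,0],0.9]]'

```text
t: 4.1
tcp_pos: [0.6049, -0.0374, 0.0815]
tool_rot: [0.062, 0.998, -0.0, 0.001]
force: [-1.9, 0.3, 6.4]
finger_gap: 0.184
gripper_force: 28.4
```

Request:
play_rows --rows '[[[0,0,0],[0,6,0],0.9],[[0,0,0],[0,6,0],0.9],[[0,0,0],[0,6,0],0.9],[[0,0,0],[0,6,0],0.9],[[0,0,0],[0,6,0],0.9],[[0,0,0],[0,5,0],0.9],[[0,0,0],[0,0,0],0.9]]'

```text
t: 4.68
tcp_pos: [0.6051, -0.0361, 0.0812]
tool_rot: [0.054, 0.998, -0.026, -0.004]
force: [-23.0, -100.4, 2.5]
finger_gap: 0.178
gripper_force: 57.3
```

Request:
play_rows --rows '[[[0,0,0],[0,-5,0],0.9]]'

```text
t: 4.77
tcp_pos: [0.605, -0.0365, 0.0812]
tool_rot: [0.058, 0.998, -0.02, -0.003]
force: [-17.0, -71.3, 4.2]
finger_gap: 0.178
gripper_force: 47.2
```

Request:
play_rows --rows '[[[0,0,0],[0,-5,0],0.9],[[0,0,0],[0,-5,0],0.9]]'

```text
t: 4.93
tcp_pos: [0.6049, -0.0369, 0.0813]
tool_rot: [0.061, 0.998, -0.012, -0.001]
force: [-10.5, -40.2, 4.4]
finger_gap: 0.185
gripper_force: 35.4
```

Request:
play_rows --rows '[[[0,0,0],[0,-5,0],0.9],[[0,0,0],[0,0,0],0.9],[[0,0,0],[0,0,0],0.4],[[0,0,0],[0,0,0],0.2],[[0,0,0],[0,0,0],0.2],[[0,0,0],[0,0,0],0.2],[[0,0,0],[0,0,0],0.2],[[0,0,0],[0,0,0],0.2]]'

```text
t: 5.6
tcp_pos: [0.606, -0.0222, 0.0797]
tool_rot: [0.062, 0.998, 0.0, 0.0]
force: [0.4, 0.1, 0.1]
finger_gap: 0.802
gripper_force: 0.0
```

Run:
```python
from h import *
go([.6049,-.037,.25])
o=views()
for n in o:
    H=near(o,n,"dark",(.61,-.04),.07,.06,.094); print(n,len(H),np.median(H,0) if len(H) else '')
C=np.vstack([near(o,k,"orange",(.59,-.2),.06,.045,.09) for k in o]); r=cupfit(C,[.59,-.197]); print("cup",r.x,len(C),np.sqrt(np.mean(r.fun**2)))
```

```text
tcp [ 0.606  -0.0222  0.0797] t 5.6 F [0.4 0.1 0.1] gap 0.802 axes
 [[-0.992  0.124  0.   ]
 [ 0.124  0.992  0.   ]
 [-0.     0.    -1.   ]]
shift [  -0.8  -14.8 -170.3]
side 100 [ 0.5911231  -0.04317191  0.08429939]
top 0 
cup [ 0.58963993 -0.19706772] 479 0.0013726420930459161
```

Request:
play_rows --rows '[[[0,0,0],[0,-7,0],0.2],[[0,0,0],[0,-7,0],0.2],[[0,0,0],[0,0,-20],0],[[0,0,0],[0,0,-35],0],[[0,0,0],[0,0,-35],0],[[0,0,0],[0,0,-35],0],[[0,0,0],[0,0,-35],0]]'

```text
t: 6.28
tcp_pos: [0.6037, -0.0379, 0.241]
tool_rot: [0.063, 0.998, -0.0, -0.0]
force: [0.3, 0.2, -1.0]
finger_gap: 1.001
gripper_force: 0.0
```

Run:
```python
from h import *
a=np.array([-.331,.944,0]); z=-a-[0,0,1]
for y in((.944,.331,0),(-.944,-.331,0)): go([.445,.488,.185],y=y,z=z)
print(sense()["q"].round(3))
```

```text
tcp [ 0.6037 -0.0379  0.241 ] t 6.28 F [ 0.3  0.2 -1. ] gap 1.001 axes
 [[-0.992  0.126 -0.001]
 [ 0.126  0.992 -0.   ]
 [ 0.001 -0.    -1.   ]]
shift [223.5 501.8  56.1]
turn [ 24.85 -40.24  60.04] shift after turn [ 427.6   24.3 -348.5]
tcp [ 0.6037 -0.0379  0.241 ] t 6.28 F [ 0.3  0.2 -1. ] gap 1.001 axes
 [[-0.992  0.126 -0.001]
 [ 0.126  0.992 -0.   ]
 [ 0.001 -0.    -1.   ]]
shift [223.5 501.8  56.1]
turn [  45.41   28.04 -109.54] shift after turn [-427.6  -24.3 -348.5]
[-0.247  0.499  1.483 -0.     1.161 -1.692]
```

Request:
play_rows --rows '[[[0,0,0],[15,33,0],0],[[0,0,0],[15,33,0],0],[[0,0,0],[15,33,0],0],[[0,0,0],[15,33,0],0],[[0,0,0],[15,33,0],0],[[0,0,0],[15,33,0],0],[[0,0,0],[15,33,0],0],[[0,0,0],[15,33,0],0],[[0,0,0],[15,33,0],0],[[0,0,0],[15,33,0],0],[[0,0,0],[15,33,0],0],[[0,0,0],[15,33,0],0]]'

```text
t: 7.28
tcp_pos: [0.4746, 0.3791, 0.2395]
tool_rot: [0.063, 0.998, -0.0, 0.0]
force: [0.7, -1.1, 0.2]
finger_gap: 1.002
gripper_force: 0.0
```

Request:
play_rows --rows '[[[2.26,-3.66,5.46],[0,0,0],0],[[2.26,-3.66,5.46],[0,0,0],0],[[2.26,-3.66,5.46],[0,0,0],0],[[2.26,-3.66,5.46],[0,0,0],0],[[2.26,-3.66,5.46],[0,0,0],0],[[2.26,-3.66,5.46],[0,0,0],0],[[2.26,-3.66,5.46],[0,0,0],0],[[2.26,-3.66,5.46],[0,0,0],0],[[2.26,-3.66,5.46],[0,0,0],0],[[2.26,-3.66,5.46],[0,0,0],0],[[2.26,-3.66,5.46],[0,0,0],0],[[0,0,0],[0,0,0],0]]'

```text
t: 8.28
tcp_pos: [0.4752, 0.379, 0.2369]
tool_rot: [0.534, 0.753, -0.223, 0.312]
force: [-0.4, 0.4, -1.0]
finger_gap: 0.997
gripper_force: 0.0
```

Run:
```python
from h import *
a=np.array([-.331,.944,0]); z=-a-[0,0,1]
go([.463,.4373,.108],y=(.944,.331,0),z=z)
print(sense()["q"].round(3))
```

```text
tcp [0.4752 0.379  0.2369] t 8.28 F [-0.4  0.4 -1. ] gap 0.997 axes
 [[-0.234  0.944  0.233]
 [ 0.666  0.331 -0.669]
 [-0.709 -0.002 -0.706]]
shift [133.    8.   49.1]
turn [-0.08  0.11  0.06] shift after turn [132.9   7.8  49.3]
[ 0.793  0.727  1.294 -0.689  1.546  0.627]
```

Request:
play_rows --rows '[[[0,0,0],[33,2,0],0],[[0,0,0],[33,2,0],0],[[0,0,0],[33,2,0],0],[[0,0,0],[34,2,0],0],[[0,0,0],[0,0,30],0],[[0,0,0],[0,0,30],0],[[0,0,0],[0,0,0],0]]'

```text
t: 8.87
tcp_pos: [0.4645, 0.4243, 0.0986]
tool_rot: [0.533, 0.754, -0.227, 0.311]
force: [0.0, -1.3, -0.2]
finger_gap: 0.999
gripper_force: 0.0
```

Run:
```python
from h import *
a=np.array([-.331,.944,0]); z=-a-[0,0,1]
go([.4864,.3705,.0374],y=(.944,.331,0),z=z)
p,d=snapshot("side"); cv2.imwrite("pics/s1.png",cv2.resize(p[90:250,130:370,::-1],None,fx=3,fy=3))
```

```text
tcp [0.4645 0.4243 0.0986] t 8.87 F [ 0.  -1.3 -0.2] gap 0.999 axes
 [[-0.24   0.944  0.227]
 [ 0.662  0.33  -0.673]
 [-0.71  -0.011 -0.704]]
shift [ 2.6  3.6 84.2]
turn [-0.46  0.22  0.4 ] shift after turn [ 2.3  2.9 84.3]
```

View pics/s1.png

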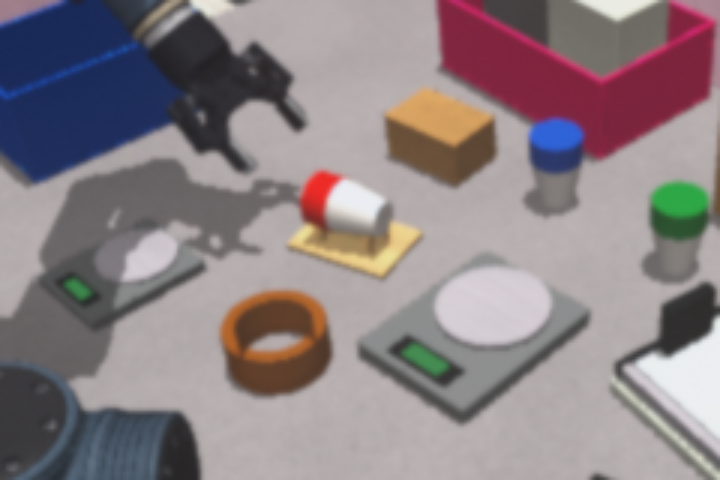

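The crop shows the open fingers at (245,160) and (300,120), lined up with the red lid at (322,200). Nothing is in the way, so I'll descend and grip.

Request:
play_rows --rows '[[[0,0,0],[1,1,20],0],[[0,0,0],[1,1,20],0],[[0,0,0],[0,1,20],0],[[0,0,0],[0,0,16],0],[[0,0,0],[0,0,8],0],[[0,0,0],[0,0,0],0],[[0,0,0],[0,0,0],0.8],[[0,0,0],[0,0,0],0.8],[[0,0,0],[0,0,0],0.8],[[0,0,0],[0,0,0],0.8],[[0,0,0],[0,0,0],0.8],[[0,0,0],[0,0,0],0.8]]' --grip_force 50

```text
t: 9.92
tcp_pos: [0.4851, 0.3762, 0.0441]
tool_rot: [0.535, 0.753, -0.223, 0.312]
force: [-6.5, -0.7, 4.3]
finger_gap: 0.709
gripper_force: 53.1
```

Run:
```python
from h import *
a=np.array([-.331,.944,0]); z=-a-[0,0,1]
go([.4864,.3705,.0374],y=(.944,.331,0),z=z); print(sense()["gripper_force"])
```

```text
tcp [0.4851 0.3762 0.0441] t 9.92 F [-6.5 -0.7  4.3] gap 0.709 axes
 [[-0.234  0.944  0.232]
 [ 0.666  0.329 -0.669]
 [-0.708 -0.002 -0.706]]
shift [ 0.6 -0.6  8.8]
turn [-0.17  0.08  0.  ] shift after turn [ 0.6 -0.6  8.8]
53.131148896354716
```

Request:
play_rows --rows '[[[0,0,0],[-6,0,-6],0.8],[[0,0,0],[-14,0,-14],0.8],[[0,0,0],[-18,0,-18],0.8],[[0,0,0],[-18,0,-18],0.8],[[0,0,0],[-18,0,-18],0.8],[[0,0,0],[-18,0,-18],0.8],[[0,0,0],[-18,0,-18],0.8],[[0,0,0],[-6,0,-6],0.8],[[0,0,0],[0,0,0],0.8]]'

```text
t: 10.67
tcp_pos: [0.4887, 0.3776, 0.2096]
tool_rot: [0.535, 0.754, -0.217, 0.313]
force: [-0.7, 0.3, -2.8]
finger_gap: 0.707
gripper_force: 54.7
```

Request:
play_rows --rows '[[[0,3,0],[0,0,0],0.8],[[0,6,0],[0,0,0],0.8],[[0,6,0],[0,0,0],0.8],[[0,6,0],[0,0,0],0.8],[[0,6,0],[0,0,0],0.8],[[0,6,0],[0,0,0],0.8],[[0,6,0],[0,0,0],0.8],[[0,6,0],[0,0,0],0.8],[[0,6,0],[0,0,0],0.8],[[0,6,0],[0,0,0],0.8],[[0,6,0],[0,0,0],0.8],[[0,6,0],[0,0,0],0.8]]'

```text
t: 11.67
tcp_pos: [0.487, 0.3752, 0.2053]
tool_rot: [0.565, 0.798, 0.121, -0.171]
force: [-0.6, 0.5, -3.0]
finger_gap: 0.707
gripper_force: 54.7
```

Request:
play_rows --rows '[[[0,6,0],[0,0,0],0.8],[[0,6,0],[0,0,0],0.8],[[0,6,0],[0,0,0],0.8],[[0,3,0],[0,0,0],0.8],[[0,0,0],[0,0,0],0.8]]'

```text
t: 12.08
tcp_pos: [0.4873, 0.3733, 0.2024]
tool_rot: [0.537, 0.752, 0.219, -0.313]
force: [-0.4, -0.8, -3.8]
finger_gap: 0.707
gripper_force: 54.8
```

Run:
```python
from h import *
a=np.array([-.331,.944,0]); z=a-[0,0,1]
go([.5107,.1417,.115],y=(.944,.331,0),z=z); s=sense(); print(s["gripper_force"],s["q"].round(2))
o=views(); t=s["tcp_pos"]
for n in o:
    for m in("red","white"):
        q=near(o,n,m,t,.06,t[2]-.09,t[2]+.04)
        if len(q)>5: print(n,m,len(q),np.median(q,0).round(4),np.percentile(q,3,0).round(4),np.percentile(q,97,0).round(4))
p=o["side"][0]; cv2.imwrite("pics/s2.png",cv2.resize(p[20:260,100:420,::-1],None,fx=2,fy=2))
```

```text
tcp [0.4873 0.3733 0.2024] t 12.08 F [-0.4 -0.8 -3.8] gap 0.707 axes
 [[-0.228  0.945 -0.236]
 [ 0.67   0.328  0.666]
 [ 0.706 -0.007 -0.708]]
shift [-222.3  -53.4  -97.8]
turn [-0.15  0.08 -0.38] shift after turn [-221.8  -54.6  -98.2]
54.76317467400804 [ 0.12  0.64  1.64  0.82  1.22 -0.65]
side red 110 [0.4805 0.3439 0.2073] [0.4628 0.3363 0.1912] [0.5034 0.3936 0.2204]
side white 113 [0.4704 0.3536 0.1576] [0.4583 0.3436 0.1332] [0.49   0.3743 0.1847]
top red 291 [0.4885 0.3708 0.2199] [0.4648 0.3474 0.2148] [0.5135 0.3943 0.224 ]
```

View pics/s2.png

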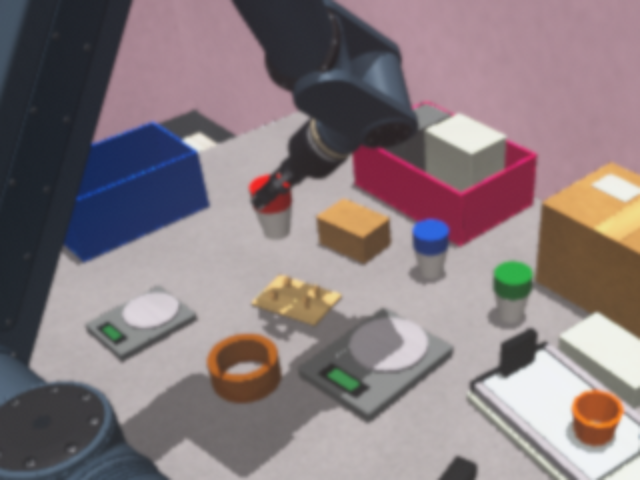

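Request:
play_rows --rows '[[[0,0,0],[-10,-2,-5],0.8],[[0,0,0],[-20,-5,-10],0.8],[[0,0,0],[-25,-6,-12],0.8],[[0,0,0],[-25,-6,-12],0.8],[[0,0,0],[-25,-6,-12],0.8],[[0,0,0],[-25,-6,-12],0.8],[[0,0,0],[-25,-6,-12],0.8],[[0,0,0],[-25,-6,-12],0.8],[[0,0,0],[-20,-6,-10],0.8],[[0,0,0],[-15,-5,-8],0.8],[[0,0,0],[0,0,0],0.8],[[0,0,0],[0,0,0],0.8]]'

```text
t: 13.18
tcp_pos: [0.5123, 0.1437, 0.1287]
tool_rot: [0.535, 0.754, 0.222, -0.311]
force: [0.3, 0.3, -2.6]
finger_gap: 0.71
gripper_force: 54.7
```

Run:
```python
from h import *
a=np.array([-.331,.944,0]); z=a-[0,0,1]
go([.5104,.1415,.101],y=(.944,.331,0),z=z); s=sense(); t=s["tcp_pos"]
o=views()
for n in o:
    for m in("red","white"):
        q=near(o,n,m,t,.06,t[2]-.08,t[2]+.04)
        if len(q)>5: print(n,m,len(q),np.median(q,0).round(4),np.percentile(q,3,0).round(4),np.percentile(q,97,0).round(4))
```

```text
tcp [0.5123 0.1437 0.1287] t 13.18 F [ 0.3  0.3 -2.6] gap 0.71 axes
 [[-0.235  0.944 -0.232]
 [ 0.668  0.33   0.666]
 [ 0.706  0.002 -0.709]]
shift [-20.6  -2.6  18.6]
turn [0.1  0.13 0.04] shift after turn [-20.6  -2.5  18.6]
side red 121 [0.5077 0.1478 0.1451] [0.4822 0.1111 0.1199] [0.5363 0.166  0.1477]
side white 149 [0.4966 0.1237 0.0852] [0.4848 0.1131 0.0582] [0.5271 0.1462 0.1163]
```

Request:
play_rows --rows '[[[0,0,0],[-6,-1,5],0.8],[[0,0,0],[-6,-1,5],0.8],[[0,0,0],[-4,0,4],0.8],[[0,0,0],[-3,0,3],0.8],[[0,0,0],[-1,0,1],0.8],[[0,0,0],[0,0,0],0.8],[[0,0,0],[0,0,0],0.8]]'

```text
t: 13.87
tcp_pos: [0.5103, 0.1424, 0.1016]
tool_rot: [0.534, 0.754, 0.221, -0.312]
force: [-0.9, 0.6, -2.3]
finger_gap: 0.705
gripper_force: 54.8
```

Request:
play_rows --rows '[[[0,0,0],[-0.7,0,0.7],0.8],[[0,0,0],[-0.7,0,0.7],0.8],[[0,0,0],[0,0,0],0.8],[[0,0,0],[0,0,0],0.8]]'

```text
t: 14.2
tcp_pos: [0.5103, 0.1426, 0.1011]
tool_rot: [0.534, 0.754, 0.222, -0.312]
force: [-0.9, -1.2, 6.0]
finger_gap: 0.711
gripper_force: 55.3
```

Request:
play_rows --rows '[[[0,0,0],[0,0,0],0.2],[[0,0,0],[0,0,0],0],[[0,0,0],[0,0,0],0],[[0,0,0],[0,0,0],0],[[0,0,0],[0,0,0],0],[[0,0,0],[0,0,-10],0],[[0,0,0],[0,0,-20],0],[[0,0,0],[0,0,-30],0],[[0,0,0],[0,0,-40],0],[[0,0,0],[0,0,-40],0],[[0,0,0],[0,0,0],0]]'

```text
t: 15.12
tcp_pos: [0.5484, 0.0432, 0.2034]
tool_rot: [0.535, 0.755, 0.223, -0.305]
force: [0.9, -0.6, 0.4]
finger_gap: 1.0
gripper_force: 0.0
```

Run:
```python
from h import *
o=views()
for n in o:
    for m,a,b in(("red",.07,.13),("red",.112,.13),("white",.045,.085)):
        q=near(o,n,m,(.512,.138),.05,a,b)
        if len(q)>5: print(n,m,len(q),np.median(q,0).round(4),np.percentile(q,3,0).round(4),np.percentile(q,97,0).round(4))
d=np.array([.123,.992,0])
for k in(1,-1): go([.512,.138,.22],y=k*d)
for k in(1,-1): go([.512,.138,.22],y=k*np.array([.992,-.123,0]))
print(sense()["q"].round(2))
```

```text
side red 324 [0.5046 0.1284 0.1161] [0.4821 0.1083 0.0926] [0.5343 0.1608 0.1198]
side red 225 [0.5093 0.1356 0.1171] [0.4831 0.1096 0.1135] [0.5356 0.1624 0.1201]
side white 121 [0.4949 0.1193 0.0661] [0.4839 0.1116 0.0475] [0.5228 0.1423 0.0812]
top red 167 [0.5142 0.1428 0.1169] [0.4914 0.123  0.1121] [0.5333 0.1618 0.1219]
top red 162 [0.5142 0.1428 0.117 ] [0.4914 0.123  0.1126] [0.5333 0.1618 0.1219]
tcp [0.5441 0.0472 0.2001] t 15.22 F [-1.  -0.4 -0.8] gap 1.0 axes
 [[-0.236  0.944 -0.229]
 [ 0.669  0.329  0.666]
 [ 0.705  0.004 -0.71 ]]
shift [82.4 -0.4 53.7]
turn [ 25.02 -39.88 -60.22] shift after turn [ 43.   86.1 -19.9]
tcp [0.5441 0.0472 0.2001] t 15.22 F [-1.  -0.4 -0.8] gap 1.0 axes
 [[-0.236  0.944 -0.229]
 [ 0.669  0.329  0.666]
 [ 0.705  0.004 -0.71 ]]
shift [82.4 -0.4 53.7]
turn [-44.97 -28.22 109.46] shift after turn [-43.  -86.1 -19.9]
tcp [0.5441 0.0472 0.2001] t 15.22 F [-1.  -0.4 -0.8] gap 1.0 axes
 [[-0.236  0.944 -0.229]
 [ 0.669  0.329  0.666]
 [ 0.705  0.004 -0.71 ]]
shift [82.4 -0.4 53.7]
turn [-10.08 -44.04  25.  ] shift after turn [ 86.1 -43.  -19.9]
tcp [0.5441 0.0472 0.2001] t 15.22 F [-1.  -0.4 -0.8] gap 1.0 axes
 [[-0.236  0.944 -0.229]
 [ 0.669  0.329  0.666]
 [ 0.705  0.004 -0.71 ]]
shift [82.4 -0.4 53.7]
turn [  59.15  -13.54 -143.34] shift after turn [-86.1  43.  -19.9]
[-0.41  0.68  1.53  0.55  1.53 -0.94]
```

Request:
play_rows --rows '[[[0,0,0],[28,0,18],0],[[0,0,0],[28,0,18],0],[[0,0,0],[26,0,18],0],[[0,-7,0],[0,0,0],0],[[0,-7,0],[0,0,0],0],[[0,-7,0],[0,0,0],0],[[0,-6,0],[0,0,0],0],[[0,-6,0],[0,0,0],0],[[0,-6,0],[0,0,0],0],[[0,-6,0],[0,0,0],0],[[0,0,0],[0,0,0],0]]'

```text
t: 16.13
tcp_pos: [0.5076, 0.1431, 0.2179]
tool_rot: [0.576, 0.818, -0.001, -0.0]
force: [0.1, 0.4, -1.3]
finger_gap: 0.997
gripper_force: 0.0
```

Run:
```python
from h import *
o=views()
P=[]
for m,a,b in(("red",.088,.11),("white",.045,.08)):
    q=near(o,"side",m,(.512,.138),.05,a,b); P.append(q); print(len(q))
q=np.vstack(P)
def f(v):
    r=np.hypot(q[:,0]-v[0],q[:,1]-v[1]); h=q[:,2]-.03
    return r-np.where(h<.055,.020+h/.055*.01,.031)
r=least_squares(f,[.511,.138],loss="soft_l1",f_scale=.002); print(r.x.round(4),np.abs(r.fun).mean())
for n in o:
    q=near(o,n,"red",(.512,.138),.05,.112,.13); print(n,len(q),((np.percentile(q,3,0)+np.percentile(q,97,0))/2).round(4) if len(q) else '')
go([*r.x,.13],y=(.944,.331,0))
```

```text
85
55
[0.5122 0.1396] 0.001293276731308954
side 220 [0.5101 0.1354 0.1166]
top 0 
tcp [0.5092 0.1411 0.2177] t 16.23 F [-0.6 -0.2 -0.1] gap 0.998 axes
 [[-0.334  0.942 -0.003]
 [ 0.942  0.334  0.001]
 [ 0.002 -0.002 -1.   ]]
shift [-2.6  2.5 87.6]
turn [-0.13 -0.13  0.2 ] shift after turn [-2.4  2.3 87.7]
```

Request:
play_rows --rows '[[[0,0,0],[-3,1,20],0],[[0,0,0],[0,0,30],0],[[0,0,0],[0,0,30],0],[[0,0,0],[0,0,20],0],[[0,0,0],[0,0,14],0],[[0,0,0],[0,0,6],0],[[0,0,0],[0,0,0],0],[[0,0,0],[0,0,0],0]]'

```text
t: 16.9
tcp_pos: [0.5133, 0.1365, 0.0983]
tool_rot: [0.579, 0.815, 0.0, -0.0]
force: [-0.9, -0.0, 0.2]
finger_gap: 1.001
gripper_force: 0.0
```

Fingers straddle the lid without contact. Now grip.

Request:
play_rows --rows '[[[0,0,0],[0,0,2],0],[[0,0,0],[0,0,0],0.25],[[0,0,0],[0,0,0],0.5],[[0,0,0],[0,0,0],0.8],[[0,0,0],[0,0,0],0.8],[[0,0,0],[0,0,0],0.8],[[0,0,0],[0,0,0],0.8],[[0,0,0],[0,0,0],0.8]]' --grip_force 50

```text
t: 17.57
tcp_pos: [0.5137, 0.1373, 0.0979]
tool_rot: [0.578, 0.816, 0.001, 0.001]
force: [-0.7, -1.0, 5.4]
finger_gap: 0.709
gripper_force: 53.7
```

Request:
play_rows --rows '[[[0,0,0],[0,0,-8],0.8],[[0,0,0],[0,0,-20],0.8],[[0,0,0],[0,0,-25],0.8],[[0,0,0],[0,0,-25],0.8],[[0,0,0],[0,0,-12],0.8],[[0,0,0],[0,0,0],0.8]]'

```text
t: 18.07
tcp_pos: [0.5147, 0.1376, 0.1898]
tool_rot: [0.578, 0.816, 0.002, 0.003]
force: [0.5, 0.5, -3.2]
finger_gap: 0.708
gripper_force: 55.5
```

```bash
cat >> h.py <<'E'
def upfit(o,z0,c,ns=("side",)):
    q=np.vstack([near(o,n,m,c,.05,z0+a,z0+b) for n in ns for m,a,b in(("red",.058,.082),("white",.012,.05))])
    def f(v):
        h=q[:,2]-z0; r=np.hypot(q[:,0]-v[0]-v[2]*(h-.044),q[:,1]-v[1]-v[3]*(h-.044))
        return r-np.where(h<.055,.020+h/.055*.01,.031)
    r=least_squares(f,[*c[:2],0,0],loss="soft_l1",f_scale=.002)
    t=[near(o,n,"red",c,.05,z0+.082,z0+.1) for n in o]
    print("upfit mid xy, tilt",r.x.round(4),np.abs(r.fun).mean().round(4),"lid top z",[np.median(k[:,2]).round(4) for k in t if len(k)>9])
E
python3 - <<'E'
from h import *
s=sense(); t=s["tcp_pos"]; o=views(); upfit(o,t[2]-.066,t)
C=np.vstack([near(o,k,"orange",(.59,-.2),.06,.045,.09) for k in o]); r=cupfit(C,[.59,-.197]); print("cup",r.x.round(4),len(C))
go([*r.x,t[2]],y=(.944,.331,0)); print(s["q"].round(2))
E
```

```text
upfit mid xy, tilt [ 0.5126  0.1397 -0.0188  0.0066] 0.0011 lid top z [np.float64(0.2089)]
cup [ 0.5894 -0.1972] 509
tcp [0.5126 0.1373 0.1868] t 18.17 F [-1.3  0.3 -3.4] gap 0.707 axes
 [[-0.331  0.944  0.001]
 [ 0.944  0.331 -0.   ]
 [-0.001  0.001 -1.   ]]
shift [-341.1  -38.3   -2.9]
turn [0.05 0.04 0.03] shift after turn [-341.1  -38.1   -3. ]
[ 0.05  0.47  1.72 -0.    0.94 -0.29]
```

Request:
play_rows --rows '[[[0,0,0],[-14,-2,0],0.8],[[0,0,0],[-28,-3,0],0.8],[[0,0,0],[-35,-4,0],0.8],[[0,0,0],[-35,-4,0],0.8],[[0,0,0],[-35,-4,0],0.8],[[0,0,0],[-35,-4,0],0.8],[[0,0,0],[-35,-4,0],0.8],[[0,0,0],[-35,-4,0],0.8],[[0,0,0],[-35,-4,0],0.8],[[0,0,0],[-28,-3,0],0.8],[[0,0,0],[-18,-2,0],0.8],[[0,0,0],[-10,-1,0],0.8]]'

```text
t: 19.17
tcp_pos: [0.5893, -0.2014, 0.1849]
tool_rot: [0.579, 0.815, -0.0, -0.001]
force: [0.3, 1.3, -3.1]
finger_gap: 0.704
gripper_force: 55.4
```

Request:
play_rows --rows '[[[0,0,0],[0,0,0],0.8],[[0,0,0],[0,0,0],0.8]]'

```text
t: 19.33
tcp_pos: [0.5888, -0.198, 0.1857]
tool_rot: [0.578, 0.816, 0.0, -0.001]
force: [-0.3, 1.0, -3.0]
finger_gap: 0.704
gripper_force: 55.4
```

Run:
```python
from h import *
s=sense(); t=s["tcp_pos"]; o=views(); upfit(o,t[2]-.068,t); upfit(o,t[2]-.068,t,("side","top"))
C=np.vstack([near(o,"side","orange",(.59,-.2),.06,.045,.09)]); r=cupfit(C,[.59,-.197]); print("cup",r.x.round(4),len(C))
go([.5894,-.1972,.106],y=(.944,.331,0))
p=o["side"][0]; cv2.imwrite("pics/s3.png",cv2.resize(p[130:330,320:560,::-1],None,fx=2.5,fy=2.5))
```

```text
upfit mid xy, tilt [ 0.5874 -0.1956  0.0136  0.0046] 0.0008 lid top z [np.float64(0.2046)]
upfit mid xy, tilt [ 0.5874 -0.1956  0.0136  0.0046] 0.0008 lid top z [np.float64(0.2046)]
cup [ 0.5893 -0.1971] 379
tcp [ 0.5889 -0.197   0.1862] t 19.43 F [ 0.2  0.6 -2.4] gap 0.707 axes
 [[-0.333  0.943 -0.001]
 [ 0.943  0.333  0.002]
 [ 0.002 -0.001 -1.   ]]
shift [-0.5  0.5 80.2]
turn [-0.04 -0.11  0.1 ] shift after turn [-0.3  0.4 80.2]
```

View pics/s3.png

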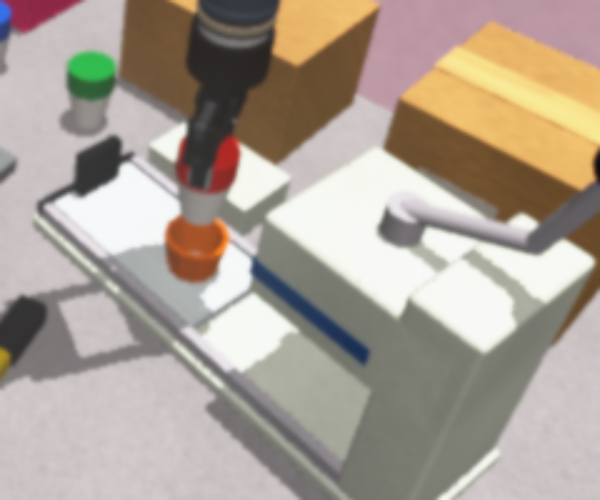

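The tub, lid at (207,160), hangs upright right above the orange cup (197,245). I'll lower it.

Request:
play_rows --rows '[[[0,0,0],[-1,0,10],0.8],[[0,0,0],[0,1,15],0.8],[[0,0,0],[0,0,15],0.8],[[0,0,0],[0,0,12],0.8],[[0,0,0],[0,0,10],0.8],[[0,0,0],[0,0,6],0.8],[[0,0,0],[0,0,4],0.8],[[0,0,0],[0,0,3],0.8],[[0,0,0],[0,0,0],0.8],[[0,0,0],[0,0,0],0.8]]'

```text
t: 20.27
tcp_pos: [0.5914, -0.2001, 0.1121]
tool_rot: [0.578, 0.816, 0.0, 0.001]
force: [-0.0, 0.7, -2.0]
finger_gap: 0.703
gripper_force: 55.4
```

Request:
play_rows --rows '[[[0,0,0],[0,0,2],0.8],[[0,0,0],[0,0,2],0.8],[[0,0,0],[0,0,0],0.8],[[0,0,0],[0,0,0],0.8]]'

```text
t: 20.6
tcp_pos: [0.5913, -0.1996, 0.108]
tool_rot: [0.578, 0.816, 0.0, 0.0]
force: [0.7, 2.7, -1.6]
finger_gap: 0.706
gripper_force: 55.5
```

Request:
play_rows --rows '[[[0,0,0],[0,0,1],0.8],[[0,0,0],[0,0,1],0.8],[[0,0,0],[0,0,0],0.8],[[0,0,0],[0,0,0],0.8]]'

```text
t: 20.93
tcp_pos: [0.5911, -0.1999, 0.1063]
tool_rot: [0.578, 0.816, 0.0, 0.001]
force: [-1.1, 4.0, 3.3]
finger_gap: 0.71
gripper_force: 55.9
```

Request:
play_rows --rows '[[[0,0,0],[1,0,1],0.8],[[0,0,0],[0.5,0,0.5],0.8],[[0,0,0],[0,0,0],0.8],[[0,0,0],[0,0,0],0.8]]'

```text
t: 21.27
tcp_pos: [0.5911, -0.1998, 0.1061]
tool_rot: [0.578, 0.816, -0.001, 0.002]
force: [-2.5, 1.6, 10.7]
finger_gap: 0.707
gripper_force: 56.6
```

Request:
play_rows --rows '[[[0,0,0],[0,0,0],0.2],[[0,0,0],[0,0,0],0],[[0,0,0],[0,0,0],0],[[0,0,0],[0,0,0],0],[[0,0,0],[0,0,0],0],[[0,0,0],[0,0,0],0],[[0,0,0],[0,0,0],0]]'

```text
t: 21.85
tcp_pos: [0.5906, -0.1986, 0.1041]
tool_rot: [0.578, 0.816, 0.0, 0.0]
force: [0.1, 0.5, -0.2]
finger_gap: 1.001
gripper_force: 0.0
```

Request:
play_rows --rows '[[[0,0,0],[0,0,-10],0],[[0,0,0],[0,0,-20],0],[[0,0,0],[0,0,-35],0],[[0,0,0],[0,0,-35],0],[[0,0,0],[25,10,-25],0.3],[[0,0,0],[35,0,0],0.6],[[0,0,0],[35,0,0],1],[[0,0,0],[35,0,0],1],[[0,0,0],[35,0,0],1],[[0,0,0],[35,0,0],1],[[0,0,0],[30,0,0],1],[[0,0,0],[0,0,0],1]]'

```text
t: 22.85
tcp_pos: [0.5204, 0.0267, 0.2297]
tool_rot: [0.576, 0.817, 0.0, -0.001]
force: [-0.4, -0.1, -0.4]
finger_gap: 0.003
gripper_force: 0.0
```

Run:
```python
from h import *
o=views(); c=(.5894,-.1972)
for n in o:
    q=near(o,n,"red",c,.06,.1,.16); print(n,len(q),((np.percentile(q,2,0)+np.percentile(q,98,0))/2).round(4),"z",np.percentile(q[:,2],[5,50,80,95]).round(4))
    k=near(o,n,"red",c,.06,.118,.14); k=k-[0,0,0]
    if len(k)>20: A=np.c_[k[:,:2]-k[:,:2].mean(0),np.ones(len(k))]; print("plane",np.linalg.lstsq(A,k[:,2],rcond=None)[0].round(4),((np.percentile(k,2,0)+np.percentile(k,98,0))/2).round(4))
    H=near(o,n,"dark",(.61,-.04),.06,.06,.097); print("handle",len(H), np.median(H,0).round(4) if len(H) else '')
C=np.vstack([near(o,k,"orange",c,.06,.045,.09) for k in o]); print("cup",cupfit(C,c).x.round(4))
go([.614,.01,.08],y=(.944,.331,0))
p=o["side"][0]; cv2.imwrite("pics/s4.png",cv2.resize(p[130:330,320:560,::-1],None,fx=2.5,fy=2.5))
```

```text
side 435 [ 0.5854 -0.2005  0.1149] z [0.1042 0.1247 0.1264 0.1275]
plane [0.0204 0.0266 0.125 ] [ 0.5863 -0.2     0.1237]
handle 172 [ 0.6034 -0.0456  0.0814]
top 247 [ 0.5869 -0.1937  0.1219] z [0.1191 0.1253 0.1274 0.1296]
plane [-0.0018 -0.0084  0.1254] [ 0.5869 -0.1939  0.1256]
handle 12 [ 0.6235 -0.0352  0.0931]
cup [ 0.5887 -0.1977]
tcp [0.5237 0.0228 0.23  ] t 22.95 F [-0.4 -0.5 -0.2] gap 0.001 axes
 [[-0.334  0.943  0.002]
 [ 0.943  0.334 -0.001]
 [-0.002  0.002 -1.   ]]
shift [-41.9  80.6 150.2]
turn [0.1  0.09 0.17] shift after turn [-42.  81. 150.]
```

View pics/s4.png

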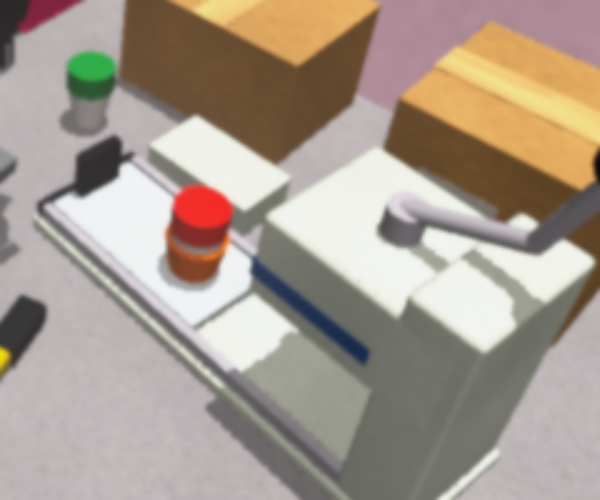

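Request:
play_rows --rows '[[[0,0,6.6],[0,0,0],1],[[0,0,6.6],[0,0,0],1],[[0,0,6.6],[0,0,0],1],[[0,0,6.6],[0,0,0],1],[[0,0,0],[-2,31,0],1],[[0,0,0],[-2,31,0],1],[[0,0,0],[-2,31,0],1],[[0,0,0],[0,0,35],1],[[0,0,0],[0,0,35],1],[[0,0,0],[0,0,35],1],[[0,0,0],[0,0,30],1],[[0,0,0],[0,0,0],1]]'

```text
t: 23.95
tcp_pos: [0.6118, 0.0032, 0.0881]
tool_rot: [0.75, 0.661, -0.004, -0.004]
force: [-1.2, 1.1, -0.7]
finger_gap: -0.001
gripper_force: 0.0
```

Run:
```python
from h import *
go([.615,.006,.078],y=(.992,-.123,0))
```

```text
tcp [0.6118 0.0032 0.0881] t 23.95 F [-1.2  1.1 -0.7] gap -0.001 axes
 [[ 0.125  0.992 -0.011]
 [ 0.992 -0.125  0.001]
 [-0.    -0.011 -1.   ]]
shift [ 3.2  2.9 10.1]
turn [-0.63  0.   -0.11] shift after turn [ 3.2  2.8 10.1]
```

Request:
play_rows --rows '[[[0,0,0],[0,3,8],1],[[0,0,0],[-10,0,0],1],[[0,0,0],[-8,0,0],1],[[0,0,0],[-6,0,0],1],[[0,0,0],[-6,0,0],1],[[0,0,0],[-8,0,0],1],[[0,0,0],[-10,0,0],1],[[0,0,0],[-12,0,0],1],[[0,0,0],[-12,0,0],1],[[0,0,0],[-12,0,0],1],[[0,0,0],[-12,0,0],1],[[0,0,0],[-12,0,0],1]]'

```text
t: 24.95
tcp_pos: [0.6052, -0.1043, 0.0865]
tool_rot: [0.749, 0.662, 0.0, 0.001]
force: [2.7, 3.7, 2.8]
finger_gap: 0.002
gripper_force: 2.2
```

Request:
play_rows --rows '[[[0,0,0],[-12,0,0],1],[[0,0,0],[-12,0,0],1],[[0,0,0],[-12,0,0],1],[[0,0,0],[-12,0,0],1],[[0,0,0],[-12,0,0],1],[[0,0,0],[-10,0,0],1],[[0,0,0],[-6,0,0],1],[[0,0,0],[-2,0,0],1],[[0,0,0],[0,0,0],1]]'

```text
t: 25.7
tcp_pos: [0.5948, -0.1817, 0.0858]
tool_rot: [0.749, 0.662, -0.001, 0.0]
force: [-1.1, 0.3, 0.2]
finger_gap: -0.003
gripper_force: 0.0
```

Run:
```python
from h import *
go([.592,-.175,.078],y=(.992,-.123,0))
o=views(); c=(.57,-.35)
for n in o:
    q=near(o,n,"red",(.57,-.33),.1,.09,.16)
    if len(q): print(n,len(q),np.median(q,0).round(4))
    H=near(o,n,"dark",(.592,-.2),.04,.05,.094); print("dark",len(H),np.percentile(H,3,0).round(4))
C=near(o,"side","orange",(.572,-.34),.08,.045,.09); print("cup",cupfit(C,(.572,-.34)).x.round(4),len(C))
```

```text
tcp [ 0.5948 -0.1817  0.0858] t 25.7 F [-1.1  0.3  0.2] gap -0.003 axes
 [[ 0.123  0.992 -0.001]
 [ 0.992 -0.123 -0.001]
 [-0.001 -0.001 -1.   ]]
shift [ 6.3 -3.6  7.8]
turn [-0.04  0.07 -0.01] shift after turn [ 6.3 -3.6  7.8]
side 13 [ 0.5394 -0.3595  0.0998]
dark 204 [ 0.5587 -0.2116  0.0516]
top 6 [ 0.5737 -0.3291  0.113 ]Traceback (most recent call last):
  File "<stdin>", line 7, in <module>
    return _quantile_unchecked(
        a, q, axis, out, overwrite_input, method, keepdims, weights)
    return _ureduce(a,
                    func=_quantile_ureduce_func,
    ...<5 lines>...
                    overwrite_input=overwrite_input,
                    method=method)
    r = func(a, **kwargs)
    result = _quantile(arr,
                       quantiles=q,
    ...<2 lines>...
                       out=out,
                       weights=wgt)
    slices_having_nans = np.isnan(arr[-1, ...])
                                  ~~~^^^^^^^^^
IndexError: index -1 is out of bounds for axis 0 with size 0
```

Request:
play_rows --rows '[[[0,0,0],[-6,0,0],1],[[0,0,0],[-6,0,0],1],[[0,0,0],[-5,0,0],1],[[0,0,0],[-4,0,0],1],[[0,0,0],[-2,0,0],1],[[0,0,0],[0,0,0],1]]'

```text
t: 26.3
tcp_pos: [0.5921, -0.204, 0.0859]
tool_rot: [0.749, 0.662, -0.0, -0.0]
force: [-0.5, 1.7, -0.6]
finger_gap: 0.002
gripper_force: 0.7
```

Request:
play_rows --rows '[[[0,0,0],[-2,0,0],1],[[0,0,0],[-2,0,0],1],[[0,0,0],[-2,0,0],1]]'

```text
t: 26.55
tcp_pos: [0.5917, -0.2082, 0.086]
tool_rot: [0.75, 0.662, 0.001, -0.001]
force: [2.3, 10.3, -0.1]
finger_gap: -0.001
gripper_force: 5.2
```

Request:
play_rows --rows '[[[0,0,0],[-2,0,0],1],[[0,0,0],[-1,0,0],1],[[0,0,0],[0,0,0],1]]'

```text
t: 26.8
tcp_pos: [0.5917, -0.2083, 0.0861]
tool_rot: [0.75, 0.662, 0.002, -0.002]
force: [2.4, 13.3, 0.3]
finger_gap: 0.002
gripper_force: 6.6
```

Request:
play_rows --rows '[[[0,0,0],[4,0,0],1],[[0,0,0],[10,0,0],1],[[0,0,0],[20,0,0],1],[[0,0,0],[20,0,-10],1],[[0,0,0],[20,0,-35],1],[[0,0,0],[20,0,-35],1],[[0,0,0],[20,0,-30],1],[[0,0,0],[20,-20,0],1],[[0,0,0],[20,-20,0],1],[[0,0,0],[20,-20,0],1],[[0,0,0],[0,0,0],1],[[0,0,0],[0,0,0],1]]'

```text
t: 27.8
tcp_pos: [0.5535, -0.0316, 0.1971]
tool_rot: [0.749, 0.663, 0.001, 0.002]
force: [1.3, -0.6, 0.7]
finger_gap: -0.003
gripper_force: 0.0
```

Run:
```python
from h import *
o=views()
H=near(o,"side","dark",(.587,-.225),.05,.06,.1); r=boxfit(H,[.587,-.225,-1.6945]); print("handle",r.x.round(4),len(H),np.sqrt(np.mean(r.fun**2)))
q=near(o,"side","red",(.567,-.385),.07,.085,.16); print(len(q),q.min(0) if len(q) else '',q.max(0) if len(q) else '')
s=sense(); print(s["tcp_pos"].round(3),s["t"])
p=o["side"][0]; cv2.imwrite("pics/s5.png",cv2.resize(p[100:330,280:560,::-1],None,fx=2.5,fy=2.5))
```

```text
handle [ 0.5863 -0.2265 -1.6926] 193 0.0012208709801578795
15 [ 0.53443633 -0.39422701  0.09526143] [ 0.54037008 -0.37280718  0.10461837]
[ 0.555 -0.033  0.197] 27.9
```

View pics/s5.png

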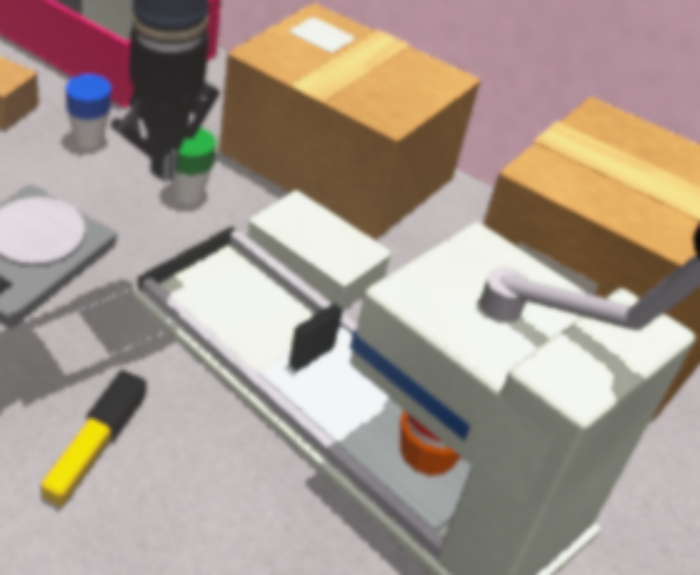

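The carriage is in: the handle fit puts it at (0.586, -0.2265), the expected inner stop. The tub sits in the cup under the head at (430,440), the gripper is clear, and the other things are undisturbed.

```bash
python3 -c "
from station import *
print(sign_off())"
```

```text
the job is handed in; nothing more can be done
None
```

The job is handed in at about 28 s: the tub was stood on the scale and released, then nested in the cup, and the carriage was pushed to its inner stop with the arm clear; the sign-off returned no verdict, and the pull to the outer stop peaked near 100 N at the wrist against the 120 N limit.

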